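# Free the T-stake from its taper socket

### The job

The little steel T-stake is jammed by its taper in the leaning socket of the wooden stand, behind the amber bottle. Stand the bottle upright on the bench clear of the stand, twist the stake about its own axis to break it free while it is still seated, then draw it out along its leaning axis and hang it upright by its two horns across the two cheeks of the wooden rack, without dropping it. Finally stand the amber bottle back upright on the middle of its cork pad.

Things in the scene. Friction and masses are not known exactly. Their poses are not given: they have to be found in the camera images.
- t_stake: loose bare-steel T-stake, 0.28 kg. Origin = centre of its head block, where to grip; z points along its axis away from the shank, x along the horns (round narrowing horn at +x, flat one at -x). Head block 32 (x) x 16 (y) x 22 (z) mm: grip across the 16 mm, on the flat y faces. Horns reach x = +-40 mm; their undersides are at z = -11 mm.
- tang (a point): lower end of the stake, on its axis at z = -80 mm of the stake's frame. Going down from the head: neck 16 mm dia to z = -25, collar 34 mm dia to -29 (it rests on the socket's mouth), shank tapering from 28 to 24 mm dia at -65, thin pin, then a flat tang 21 x 5 mm to -80.
- socket: octagonal dark steel taper socket, about 45 mm across, fixed in the stand. Origin = centre of its mouth; z points out of the mouth along the axis, leaning 28 degrees from vertical toward the stand's front (-x of the stand). With the stake seated, the stake's origin is 29 mm up this z, its z along this z and its x (horns, fore and aft) along this x.
- mouth (a point): same point as the socket's origin. The seated stake resists a straight pull until it is turned about the socket's z by at least 36 degrees, either way (45 to 55 is right; it stays free up to 130). The turn is stiff, about 0.12 N m all the way: grip firmly. Keep the turn while pulling; the stake is clear after 52 mm along z.
- stand: fixed wooden stand, base 180 x 110 x 14 mm. Origin on the bench under it, front = -x. The base spans x = -110 to +70 mm, y = +-55 mm. A front ledge block (x = -107 to -43 mm, y = +-48 mm, 80 mm high) carries the cork pad; the socket leans over behind it, between two cheeks up to 66 mm high.
- pad (a point): centre of the top face of the cork pad, 58 mm dia, on the stand's front ledge, 83 mm above the bench; the bottle starts here
- amber_bottle: loose amber glass bottle with black cap, 42 mm dia, 76 mm high in all, 0.08 kg; its solid round body goes from 0 to 66 mm height. Origin = centre of its underside, z up. It blocks the way to the stake and the way out for the stake.
- rack: fixed wooden rack, origin on the bench under its centre. Two upright cheeks, 10 mm thick, 90 mm long in y, tops 90 mm above the bench, inner faces at x = +-24 mm (gap open above and at both ends); base 12 mm thick. A hung stake has its shank down in the gap and its horns across both cheek tops (its x along the rack's x, either way round), its origin 101 mm above the bench.
There are look-alikes about, which are no part of the job. What is shaped like the amber_bottle but purple is not meant.

How it is judged:
On the way, in this order (a step that is already met when the one before it is completed fails the run):
1. the bottle stands upright on the bench, clear of the stand (height (world z) of amber_bottle below 0.012 m and angle between amber_bottle's own z axis and vertical below 0.1 rad and horizontal distance between amber_bottle and pad above 0.07 m), for 0.2 s.
2. the stake is turned at least 30 degrees while still seated (angle between the x axis of t_stake and the x axis of socket, either way round above 0.52 rad and z of t_stake in the frame of socket below 0.036 m and distance between t_stake and socket below 0.037 m), for 0.1 s.
3. the stake hangs upright across the rack's cheeks (z of t_stake in the frame of rack between 0.096 and 0.106 m and horizontal distance between t_stake and rack below 0.045 m and angle between t_stake's own z axis and vertical below 0.15 rad), for 0.2 s.
At the end, for the whole second after the job is handed in: The T-stake hangs at rest by its horns across both rack cheeks (origin 96 to 106 mm above the bench, within 45 mm of the rack's centre, within 0.15 rad of upright), and the amber bottle stands at rest and upright (within 0.1 rad) on the cork pad, its centre within 15 mm of the pad's centre (all of step 3 and linear speed of each of t_stake, amber_bottle below 0.02 m/s and horizontal distance between amber_bottle and pad below 0.015 m and z of amber_bottle in the frame of pad between -0.006 and 0.006 m and angle between amber_bottle's own z axis and vertical below 0.1 rad); the robot touches nothing.
It fails at once if the bottle is tipped over (angle between amber_bottle's own z axis and vertical above 0.7 rad).
It fails at once if the stake is dropped onto the bench or floor (height (world z) of t_stake below 0.06 m).
It also fails if it takes over 72 s, if anything falls off the work surface, if the arm or the gripper's body presses on something with over 40 N, if the wrist force passes 120 N, or if a joint passes its speed limit or range.

### The arm

A 6-joint arm with a two-finger parallel gripper is mounted at the origin on the work surface; the furniture and walls round the work are solid. World frame = base frame: x ahead of the robot, y to its left, z up, the work surface at z = 0. Lengths are in m, angles in rad, forces in N, time in s.
With the tool pointing down it reaches from about 0.375 to 0.9 m from the base axis. Payload 3.1 kg.
Tool frame: the origin (TCP) lies between the finger pads; the fingertips stand 8 mm ahead of it and the grasp point (between the pads) lies 11 mm behind it; z points along the fingers, y is the line along which they close (so a half turn about z gives the same grasp; the last joint's range is limited). The gripper opens to 85 mm and grips with 20 to 120 N. Pads are 22 mm wide; open, the fingers measure 114 mm over their backs; the gripper's body (76 mm by 85 mm) begins 54 mm behind the grasp point. The pads swing forward as they close: fully open they stand 13 mm farther back than shut.
Start: joints at [1.139, 0.527, 1.433, -0, 1.181, -0.178], TCP at [0.157, 0.605, 0.239] pointing down, gripper open.
Joint ranges: [-3.08, 3.08], [-0.75, 2.2], [0.22, 2.44], [-1.43, 4.57], [0, 2.65], [-2.85, 2.85]. Speed limits (rad/s): [2.79, 2.79, 3.14, 3.14, 3.14, 3.14].

### API

Orientations are given as a unit quaternion [x, y, z, w].
In Python, from station import readout, cams, sign_off gives the robot as it stands.
- The arm moves only by the tool send_rows, never from a script. Its argument "commands" is text: rows parted by semicolons, each of 5 numbers parted by spaces: the finger opening in mm, from 0 to 85.4, then the shift along the tool's x, y, z each as a share of 0.02 m, from -1 to 1, then the turn about the tool's z as a share of 4 degrees, from -1 to 1. In form: grip dx dy dz spin; .... A call has 1 to 20 rows; each row shifts and turns the commanded pose from where the row before left it, along the tool's axes as they then stand; what a row does not reach is not made up. A row lasts 1/12 s, in which the tool goes at most 41.7 mm and 7.16 degrees, less where a joint would pass 70% of its speed; a pose out of reach is approached as far as the arm can. A call with a number of a shift or a turn outside -1 to 1 is refused whole. A call with a gripper value outside its range is refused whole. The fingers move at their own pace and stop on an object; "grip_force" is the grip in N (left out, the last holds). Time passes only in rows, so rows that do not move let the fingers close. It gives the time, the measured TCP pose, the force, the opening and the grip force at its end, in the units of the state.
- readout.sense(): the state, without advancing time (a new reading comes with each control period).
- cams.snapshot(name): name is "scene" or "side" or "wrist"; returns a dict with "pixels" (400x640x3 uint8, red, green, blue), "intrinsics" (3x3 intrinsics, pixels), "eye" and "rotation" of the camera in the world. Camera axes: x right, y down, z forward; pixel columns grow to the right and rows downward; lengths in m; the calibration is good to about 2 mm. A picture is of the moment at which its call begins. There is no depth.
- sign_off(): hands the job in; it is judged then, once.
The state is a dict: "t": time; "q": joint angles; "qd": joint speeds; "tau": joint torques, N m; "tcp_pos": TCP position; "tool_rot": TCP orientation; "force": force on the tool from outside, world axes, zero at the start; "ft_torque": the same for the moment, N m; "finger_gap": opening from 0.0 (shut) to 1.0 (fully open); "gripper_force": force on a finger pad.
Only numpy, scipy, OpenCV 4.12 (cv2) and the standard library are available. Lean on these libraries where they do the work, as an engineer would, in place of code of your own. Each camera call takes 0.05 s, during which the arm holds its last target. There are 200 camera calls.

## Working session

There is one attempt and no reset: what is moved stays moved. The work goes in short steps, Python scripts to look and compute and a tool call to move; the robot and the scene stay as the last step left them, time stands still between calls to the robot, and variables do not carry over. Pictures are saved under pics/ and viewed, at most 10 in all, crops included, and the job is handed in when it is done.

Besides the shell and the picture viewer there is one more tool, called after "Emit:" as a command line: name --argument value ..., lists and objects as JSON in quotes. send_rows: Moves the arm, as the interface text tells. Its arguments: {"type":"object","properties":{"commands":{"type":"string"},"grip_force":{"type":"number"}},"required":["commands"]}

```bash
mkdir -p pics; ls; python3 - <<'E'
from station import readout,cams
import cv2,numpy as np
print(readout.sense())
for n in("scene","side"):
    s=cams.snapshot(n);cv2.imwrite(f"pics/{n}0.png",s["pixels"][:,:,::-1])
    print(n,s["intrinsics"],s["eye"],s["rotation"])
E
```

```text
pics
{'t': 0.0, 'q': array([ 1.13851097e+00,  5.28475213e-01,  1.43393181e+00, -8.82162018e-06,
        1.18143420e+00, -1.78515414e-01]), 'qd': array([ 7.86371729e-04,  1.37755661e-03,  4.22831489e-04, -5.21287344e-05,
        1.08469209e-03,  1.96252068e-03]), 'tau': array([-1.73715271e-04, -4.42350626e+01, -1.78024489e+01, -3.23757204e-04,
        8.39934626e-03,  4.24811333e-06]), 'tcp_pos': array([0.15658369, 0.6043182 , 0.23831869]), 'tool_rot': array([ 1.26543029e-01,  9.91960482e-01, -1.07348602e-03, -3.34154122e-04]), 'force': array([-0.10388812, -0.32993856, -0.57578487]), 'ft_torque': array([ 0.00075713, -0.04140142,  0.0334168 ]), 'gripper_force': 0.0, 'finger_gap': 0.9957553388076739}
scene [[380.72898509   0.         317.8914769 ]
 [  0.         380.72898509 196.48059245]
 [  0.           0.           1.        ]] [0.74872291 0.84310253 0.66488122] [ 0.20623067  0.89342501 -0.38867606 -0.09050741]
side [[501.7347448    0.         317.96044134]
 [  0.         501.7347448  201.14201786]
 [  0.           0.           1.        ]] [0.54454455 1.03321579 0.54038374] [ 0.05009931  0.86575475 -0.4974782  -0.02177653]
```

View pics/scene0.png

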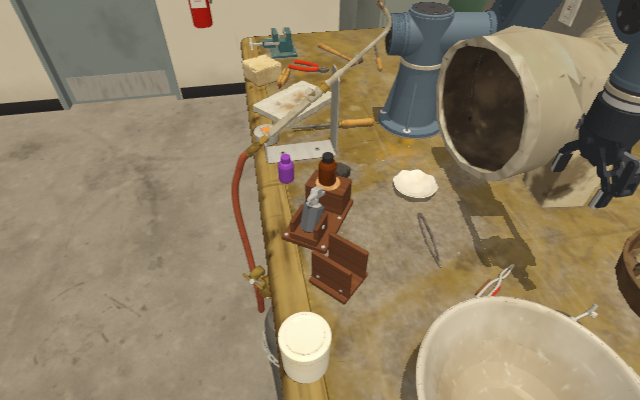

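View pics/side0.png

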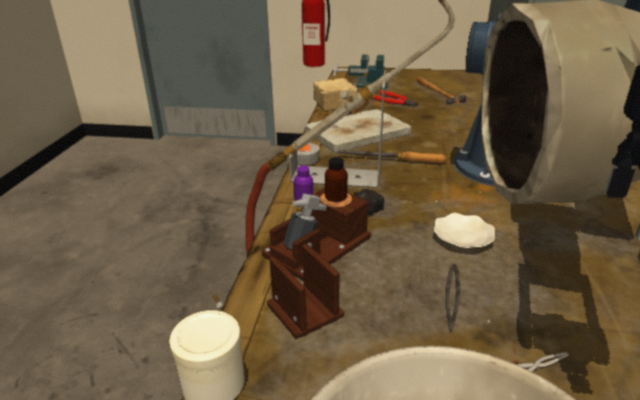

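The scene picture shows the amber bottle at (327,170) on the ledge and the steel stake at (314,198) behind it. The rack is at (340,268). The purple look-alike at (286,168) stands on the bench and is not the one meant. I'll enlarge both views to confirm and measure.

```bash
python3 - <<'E'
import cv2
a=cv2.imread("pics/scene0.png")[145:305,265:385]
cv2.imwrite("pics/c1.png",cv2.resize(a,None,fx=3.75,fy=3.75,interpolation=cv2.INTER_CUBIC))
b=cv2.imread("pics/side0.png")[150:340,255:395]
cv2.imwrite("pics/c2.png",cv2.resize(b,None,fx=3.15,fy=3.15,interpolation=cv2.INTER_CUBIC))
E
```

```text
(no output)
```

View pics/c1.png

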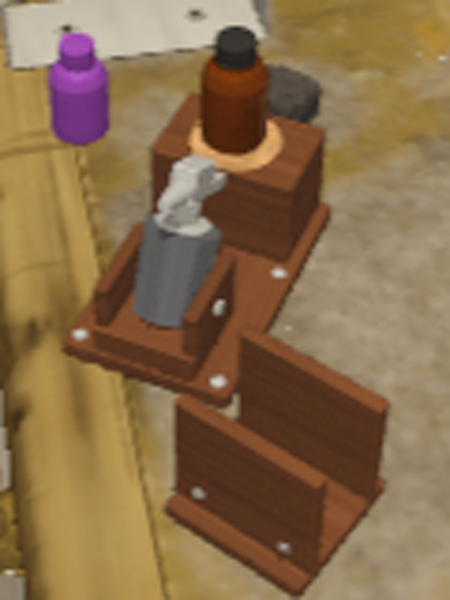

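View pics/c2.png

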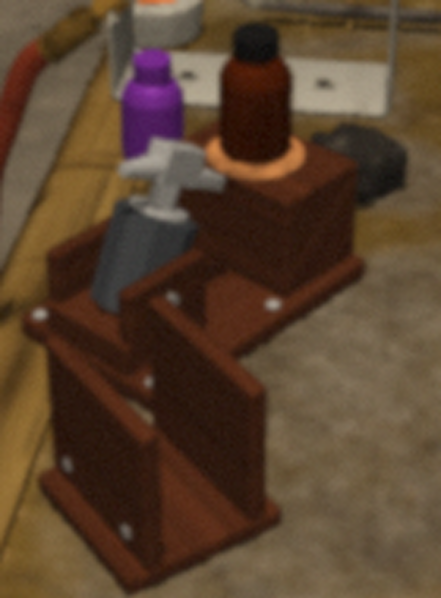

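The crops confirm it: the amber bottle stands on the ledge's cork pad, the stake is in the socket behind it, and the purple bottle stands apart on the bench. In c1 the block-top corners are at (325,130), (290,190), (153,150) and (190,97). The rack cheek tops run (242,337)-(386,405) and (178,401)-(324,488).

```bash
cat >h.py <<'E'
import numpy as np
from scipy.spatial.transform import Rotation as R
from scipy.optimize import least_squares
C={'scene':(380.729,317.891,196.481,[0.74872291,0.84310253,0.66488122],[0.20623067,0.89342501,-0.38867606,-0.09050741]),
'side':(501.735,317.960,201.142,[0.54454455,1.03321579,0.54038374],[0.05009931,0.86575475,-0.4974782,-0.02177653])}
CR={'scene':(3.75,265,145),'side':(3.15,255,150)}
def proj(n,p):
    f,cx,cy,e,q=C[n];c=R.from_quat(q).inv().apply(np.asarray(p)-e)
    return np.array([f*c[0]/c[2]+cx,f*c[1]/c[2]+cy])
def px(n,u):
    s,a,b=CR[n];return np.array([u[0]/s+a,u[1]/s+b])
def place(v,p):
    c,s=np.cos(v[2]),np.sin(v[2]);p=np.array(p)/1000
    return np.array([v[0]+c*p[0]-s*p[1],v[1]+s*p[0]+c*p[1],p[2]])
def fit(obs,v0):
    f=lambda v:np.concatenate([proj(n,place(v,p))-px(n,u) for n,u,p in obs])
    r=least_squares(f,v0,loss='soft_l1');return r.x,f(r.x).reshape(-1,2)
def ray(n,u,z):
    f,cx,cy,e,q=C[n];d=R.from_quat(q).apply([(u[0]-cx)/f,(u[1]-cy)/f,1]);e=np.array(e);return e+d*(z-e[2])/d[2]
E
python3 - <<'E'
from h import *
S='scene';D='side'
p0=ray(S,px(S,(236,142)),.083);p1=ray(D,px(D,(254,155)),.083);b0=ray(S,px(S,(150,370)),.014);print(p0,p1,b0)
d=(b0-p0)[:2];y=np.arctan2(d[1],d[0])
o=[(S,(325,130),(-107,48,80)),(S,(290,190),(-43,48,80)),(S,(153,150),(-43,-48,80)),(S,(190,97),(-107,-48,80)),(S,(232,400),(70,55,14)),(S,(67,345),(70,-55,14)),(S,(328,208),(-110,55,14)),(S,(236,142),(-75,0,83)),
(D,(355,165),(-107,48,80)),(D,(290,200),(-43,48,80)),(D,(362,262),(-110,55,14)),(D,(25,318),(70,-55,14)),(D,(254,155),(-75,0,83))]
v,r=fit(o,[(p0[0]+b0[0])/2,(p0[1]+b0[1])/2,y]);print('stand',v,np.degrees(v[2]));print(r.round(1).tolist())
M=place(v,(-75,0,83));print('pad',M)
q=[(S,(242,337)),(S,(386,405)),(S,(178,401)),(S,(324,488)),(D,(155,303)),(D,(263,388)),(D,(50,345)),(D,(157,437))]
W=[ray(n,px(n,u),.09) for n,u in q];print(np.round(W,4).tolist())
# y axis from pt0 to pt1 ; x = to the cw side
m=np.mean(W,0);e=W[1]-W[0];yw=np.arctan2(e[1],e[0])-np.pi/2
ax=np.array([np.cos(yw),np.sin(yw)]);sg=1 if (W[0]-W[2])[:2]@ax>0 else -1
L=[(29*sg,-45,90),(29*sg,45,90),(-29*sg,-45,90),(-29*sg,45,90)]*2
v2,r2=fit([(n,u,p) for (n,u),p in zip(q,L)],[m[0],m[1],yw]);print('rack',v2,np.degrees(v2[2]));print(r2.round(1).tolist())
pu=ray(S,px(S,(80,135)),0);print('purple',pu)
# stake head seen: c1 approx (190,190); c2 (172,160)
for n in(S,D):
  for x0 in(0,):
    pass
print('stakehead rays z .13', ray(S,px(S,(190,190)),.13),ray(D,px(D,(172,165)),.13))
E
```

```text
[0.43224066 0.25035201 0.083     ] [0.4324558  0.25081511 0.083     ] [0.53407755 0.34068295 0.014     ]
stand [0.48556786 0.29593469 0.72246548] 41.39422304143574
[[0.4, -0.2], [0.5, 0.7], [-1.8, 0.6], [-0.9, -1.3], [-0.1, 0.7], [-1.6, 0.5], [1.0, -0.8], [0.3, -1.4], [0.9, -1.0], [-1.0, 1.9], [1.3, -0.8], [-2.8, 1.0], [1.4, -1.3]]
pad [0.42930453 0.24634197 0.083     ]
[[0.5056, 0.4001, 0.09], [0.4606, 0.473, 0.09], [0.5548, 0.4243, 0.09], [0.5143, 0.5034, 0.09], [0.5023, 0.4, 0.09], [0.4594, 0.4722, 0.09], [0.5545, 0.4278, 0.09], [0.51, 0.5001, 0.09]]
rack [0.5072497  0.44951358 0.51065655] 29.25846535665497
[[-0.2, -1.6], [0.7, 0.5], [0.2, 0.0], [1.7, -0.9], [-1.2, -1.4], [-0.2, 1.1], [-0.1, -1.3], [-0.2, 1.4]]
purple [0.4838455  0.11025766 0.        ]
stakehead rays z .13 [0.49901071 0.32306749 0.13      ] [0.48709572 0.33592375 0.13      ]
```

```bash
cat >>h.py <<'E'
def tri(a,b):
    L=[]
    for n,u in(('scene',a),('side',b)):
        f,cx,cy,e,q=C[n];d=R.from_quat(q).apply([(u[0]-cx)/f,(u[1]-cy)/f,1]);L.append((np.array(e),d/np.linalg.norm(d)))
    A=sum(np.eye(3)-np.outer(d,d) for e,d in L);bb=sum((np.eye(3)-np.outer(d,d))@e for e,d in L)
    p=np.linalg.solve(A,bb);return p.round(3),[round(float(np.linalg.norm(np.cross(d,p-e))),4) for e,d in L]
E
python3 - <<'E'
from h import *
S='scene';D='side'
for nm,a,b in [('drum left rim',(440,95),(484,100)),('drum rim bottom',(480,172),(510,195)),('drum rim bottom r',(525,172),(545,204)),('drum top left',(470,35),(510,18)),('goose end',(258,148),(270,160)),('goose mid',(335,80),(355,100)),('goose up',(383,10),(447,12)),('rod top',(335,68),(383,62)),('rod foot',(335,150),(381,180)),
 ('head',px(S,(190,190)),px(D,(172,168))),('bottle cap top',px(S,(237,33)),px(D,(256,28))),('bowl',(415,183),(464,230)),('lump',px(S,(293,95)),px(D,(370,160)))]: print(nm,*tri(a,b))
for p in[(.346,.348,0),(.36,.33,0)]: print(proj(S,p),proj(D,p))
E
```

```text
drum left rim [0.206 0.307 0.28 ] [0.0021, 0.0021]
drum rim bottom [0.225 0.474 0.204] [0.002, 0.002]
drum rim bottom r [0.216 0.548 0.243] [0.0126, 0.0126]
drum top left [0.201 0.338 0.409] [0.0039, 0.0039]
goose end [0.542 0.064 0.088] [0.0081, 0.0081]
goose mid [0.371 0.14  0.252] [0.0238, 0.0238]
goose up [0.184 0.039 0.367] [0.0042, 0.0042]
rod top [0.32  0.069 0.273] [0.008, 0.008]
rod foot [0.301 0.045 0.003] [0.0023, 0.0023]
head [0.485 0.295 0.103] [0.0015, 0.0015]
bottle cap top [0.43  0.244 0.161] [0.0007, 0.0007]
bowl [0.194 0.283 0.017] [0.0003, 0.0003]
lump [0.343 0.166 0.026] [0.0018, 0.0018]
[378.1138236  222.94072024] [391.99494866 264.60536896]
[369.1154028  219.87774155] [381.89625767 259.04702224]
```

Emit:
send_rows --commands "85 0 0 -1 0;85 0 0 -1 0;85 0 0 -1 0;85 0 0 -1 0;85 0 0 -1 0;85 0 0 -1 0;85 0 0 -1 -1;85 0 0 -1 -1;85 0 0 -1 -1;85 0 0 -1 -1;85 0 0 -1 -1;85 0 0 -1 -1;85 0 0 -1 -1;85 0 0 -1 -1;85 0 0 -1 -1;85 0 0 0 -1;85 0 0 0 -1;85 0 0 0 -1;85 0 0 0 -1;85 0 0 0 -1"

```text
t: 1.77
tcp_pos: [0.1568, 0.6048, 0.5386]
tool_rot: [-0.356, 0.935, -0.001, -0.001]
force: [0.1, 0.8, 1.3]
finger_gap: 0.996
gripper_force: 0.0
```

Emit:
send_rows --commands "85 .07 -1 0 0;85 .07 -1 0 0;85 .07 -1 0 0;85 .07 -1 0 0;85 .07 -1 0 0;85 .07 -1 0 0;85 .07 -1 0 0;85 .07 -1 0 0;85 .07 -1 0 0;85 .07 -1 0 0;85 .07 -1 .5 0;85 .07 -1 .5 0;85 .07 -1 .5 0;85 .07 -1 1 0;85 .07 -1 1 0;85 .07 -1 1 0;85 .07 -1 1 0;85 .07 -1 1 0;85 .07 -1 1 0;85 .07 -1 1 0"

```text
t: 3.43
tcp_pos: [0.4008, 0.2857, 0.368]
tool_rot: [-0.354, 0.935, 0.0, -0.0]
force: [0.4, 0.4, 0.3]
finger_gap: 0.992
gripper_force: 0.0
```

```bash
python3 - <<'E'
from station import readout,cams
import cv2,numpy as np
s=cams.snapshot("wrist");cv2.imwrite("pics/w1.png",s["pixels"][:,:,::-1])
print(s["intrinsics"].tolist(),s["eye"].tolist(),s["rotation"].tolist());r=readout.sense();print(r['tcp_pos'],r['q'])
E
```

```text
[[304.7641643520539, 0.0, 322.7314497313231], [0.0, 304.7641643520539, 198.4912815634179], [0.0, 0.0, 1.0]] [0.3443338122765971, 0.23582581750531156, 0.5028079372334004] [0.40688737618329646, 0.9012203586788029, 0.13596431092117184, 0.06130443997993377]
[0.40099002 0.28235761 0.3638958 ] [ 0.38725009  0.21050812  1.57974338 -0.00347862  1.35967359 -1.90408127]
```

View pics/w1.png

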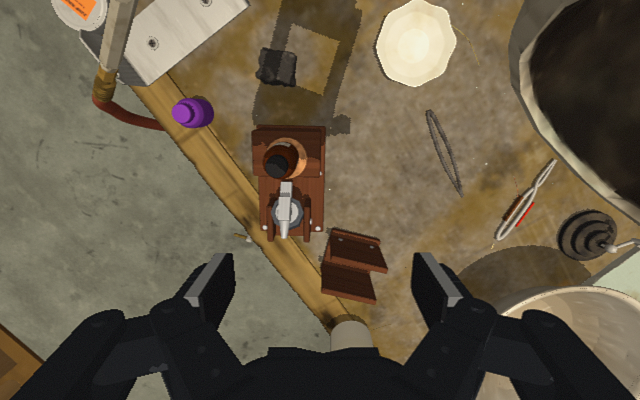

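The wrist view shows the stand upright in the picture, with its +X pointing down. The bottle is at (281,160) on the pad ring (about 289,157) and the stake's horns run from (287,183) to (284,237). The rack is at (354,265) and the purple bottle at (193,112). The bench to the right of the stand, around (400,160), is clear.

```bash
cat >>h.py <<'E'
def wcam(eye,q): C['wrist']=(304.764,322.731,198.491,eye,q); CR['wrist']=(1,0,0)
E
python3 - <<'E'
from h import *
wcam([0.3443338122765971, 0.23582581750531156, 0.5028079372334004],[0.40688737618329646, 0.9012203586788029, 0.13596431092117184, 0.06130443997993377])
W='wrist'
for p in[(.4323,.2505,.083),(.4293,.2463,.083),(.43,.247,.159),(.485,.295,.103)]: print(proj(W,p))
o=[(W,(252,128),(-107,-48,80)),(W,(327,126),(-107,48,80)),(W,(325,232),(70,55,14)),(W,(260,236),(70,-55,14))]
v,r=fit(o,[.4856,.296,.722]);print(v,np.degrees(v[2]),r.round(1).tolist(),place(v,(-75,0,83)))
print('ring',ray(W,(286,157),.083),'cap',ray(W,(277,165),.159),'head',ray(W,(286,199),.11),ray(W,(286,199),.10))
q=[((329,230),1),((386,271),1)]
print('rack',ray(W,(354,264),.09))
E
```

```text
[288.73636806 161.42199258]
[287.77462875 157.82187137]
[280.60725152 169.77138267]
[287.77734757 213.04866792]
[0.48137443 0.29044037 0.69571626] 39.861605245796184 [[0.8, 0.1], [-3.4, 4.0], [-0.3, -0.8], [1.2, -6.4]] [0.42380482 0.24237021 0.083     ]
ring [0.43004086 0.24373163 0.083     ] cap [0.42841871 0.24041536 0.159     ] head [0.46856707 0.27935618 0.11      ] [0.47172977 0.28046436 0.1       ]
rack [0.48655408 0.4246079  0.09      ]
```

Emit:
send_rows --commands "85 .1 -.5 1 0;85 .1 -.5 1 0;85 0 -.5 1 0;85 0 -.5 1 0;85 0 -.3 1 0;85 0 0 1 0;85 0 0 1 0;85 0 0 1 0;85 0 0 0 0;85 0 0 0 0;85 0 0 0 0"

```text
t: 4.4
tcp_pos: [0.4288, 0.2499, 0.2101]
tool_rot: [-0.354, 0.935, -0.0, 0.001]
force: [-0.0, -0.2, 0.4]
finger_gap: 0.992
gripper_force: 0.0
```

```bash
python3 - <<'E'
from station import readout,cams
import cv2,numpy as np
s=cams.snapshot("wrist");cv2.imwrite("pics/w2.png",s["pixels"][:,:,::-1])
print(s["eye"].tolist(),s["rotation"].tolist());r=readout.sense();print(r['tcp_pos'],r['tool_rot'])
E
```

```text
[0.3720637223923576, 0.19996575890669563, 0.34474651807127055] [0.40671802500896986, 0.9011414845327208, 0.136668565842206, 0.06201754669125292]
[0.42904235 0.24996229 0.21050001] [-3.54026990e-01  9.35234443e-01 -5.24438694e-05  1.19382290e-03]
```

View pics/w2.png

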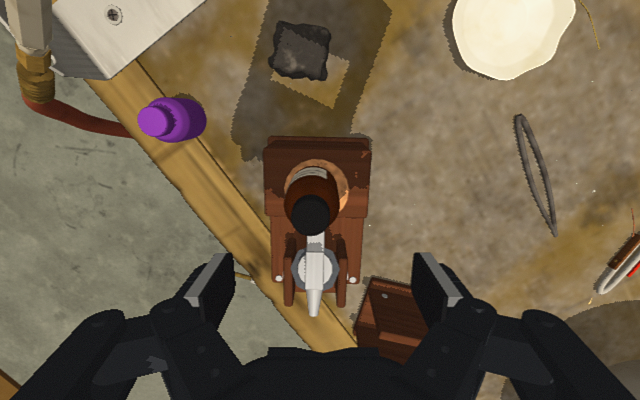

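The cap top is at (311,214), the pad ring spans 284-349 in columns with its top at row 159, and the stake horns run along column 315 down to (313,316). The bottle is roughly between the fingers, so I'll compute the offsets.

```bash
python3 - <<'E'
from h import *
wcam([0.3720637223923576, 0.19996575890669563, 0.34474651807127055],[0.40671802500896986, 0.9011414845327208, 0.136668565842206, 0.06201754669125292])
W='wrist'
print('cap',ray(W,(311,214),.159));a=ray(W,(284,190),.083);b=ray(W,(349,190),.083);print('pad lr',a,b,(a+b)/2,np.linalg.norm(a-b))
t=ray(W,(317,159),.083);print('pad top',t,t+.029*np.array([np.cos(.72),np.sin(.72),0]))
c=ray(W,(264,150),.08);d=ray(W,(372,150),.08);print('ledge',c,d,np.linalg.norm(c-d),np.degrees(np.arctan2(*(d-c)[1::-1])))
for z in(.10,.11,.12):print('tip end',ray(W,(313,316),z+.019))
for p in[(.43,.247,.083)]:print(proj(W,p))
for X in(-.01,0,.01):
  for z in (.1,.11,.12):
    h=np.array([.4856,.2959,z])+X*np.array([.75,.66,0]);cx=np.array([.75*.883,.66*.883,.469]);print(X,z,proj(W,h-.04*cx).round(),proj(W,h+.04*cx).round())
E
```

```text
cap [0.42836034 0.23932596 0.159     ]
pad lr [0.45007515 0.22250987 0.083     ] [0.41173012 0.26597065 0.083     ] [0.43090263 0.24424026 0.083     ] 0.05795844046660316
pad top [0.40963581 0.22628722 0.083     ] [0.43143817 0.24540937 0.083     ]
ledge [0.43454323 0.18697079 0.08      ] [0.37261201 0.25717607 0.08      ] 0.09361761648753099 131.4169624546835
tip end [0.5117707  0.31156996 0.119     ]
tip end [0.50558204 0.30662617 0.129     ]
tip end [0.49939337 0.30168239 0.139     ]
[319.49270749 191.23964926]
-0.01 0.1 [320. 221.] [319. 311.]
-0.01 0.11 [319. 225.] [319. 319.]
-0.01 0.12 [319. 229.] [319. 327.]
0 0.1 [320. 231.] [319. 321.]
0 0.11 [319. 235.] [319. 329.]
0 0.12 [319. 240.] [319. 337.]
0.01 0.1 [320. 240.] [319. 330.]
0.01 0.11 [319. 245.] [319. 338.]
0.01 0.12 [319. 250.] [319. 347.]
```

Emit:
send_rows --commands "85 .15 -.3 .5 0;85 0 0 1 0;85 0 0 1 0;85 0 0 1 0;85 0 0 1 0;85 0 0 .3 0;85 0 0 0 0;85 0 0 0 0;30 0 0 0 0;30 0 0 0 0;30 0 0 0 0;30 0 0 0 0;30 0 0 0 0;30 0 0 0 0;30 0 0 0 0;30 0 0 0 0" --grip_force 30

```text
t: 5.78
tcp_pos: [0.4305, 0.2432, 0.1143]
tool_rot: [-0.354, 0.935, -0.0, 0.001]
force: [-1.0, -0.1, 5.7]
finger_gap: 0.485
gripper_force: 29.9
```

Emit:
send_rows --commands "30 0 0 -.5 0;30 0 0 -.5 0;30 0 0 -1 0;30 0 0 -1 0;30 0 .5 0 0;30 0 1 0 0;30 0 1 0 0;30 0 1 0 0;30 0 1 0 0;30 0 1 0 0;30 0 1 0 0;30 0 .25 0 0;30 0 0 1 0;30 0 0 1 0;30 0 0 1 0;30 0 0 1 0;30 0 0 1 0;30 0 0 1 0;30 0 0 .6 0;30 0 0 0 0"

```text
t: 7.45
tcp_pos: [0.3392, 0.3431, 0.039]
tool_rot: [-0.354, 0.935, -0.001, -0.003]
force: [-0.3, 0.5, -0.7]
finger_gap: 0.484
gripper_force: 30.6
```

Emit:
send_rows --commands "30 0 0 .3 0;30 0 0 .2 0;30 0 0 0 0;30 0 0 0 0;30 0 0 0 0"

```text
t: 7.87
tcp_pos: [0.3409, 0.3444, 0.0318]
tool_rot: [-0.354, 0.935, 0.0, 0.001]
force: [-0.8, 0.1, -0.7]
finger_gap: 0.484
gripper_force: 30.7
```

Emit:
send_rows --commands "30 0 0 .07 0;30 0 0 0 0;30 0 0 0 0;60 0 0 0 0;85 0 0 0 0;85 0 0 0 0;85 0 0 0 0;85 0 0 0 0;85 0 0 0 0;85 0 0 -.5 0;85 0 0 -1 0;85 0 0 -1 0;85 0 0 -1 0;85 0 0 -1 0;85 0 0 -1 0;85 0 0 -1 0;85 0 0 -1 0;85 0 0 -1 0;85 0 0 -1 0;85 0 0 -1 0"

```text
t: 9.53
tcp_pos: [0.34, 0.3439, 0.2416]
tool_rot: [-0.354, 0.935, -0.0, 0.0]
force: [0.8, -0.3, -0.4]
finger_gap: 0.99
gripper_force: 0.0
```

Emit:
send_rows --commands "85 -.2 -1 0 0;85 -.2 -1 0 0;85 -.2 -1 0 0;85 -.2 -1 0 0;85 -.2 -1 0 0;85 -.2 -1 0 0;85 -.3 -.6 0 0;85 0 0 0 0;85 0 0 0 0;85 0 0 0 0"

```text
t: 10.37
tcp_pos: [0.4492, 0.2655, 0.2399]
tool_rot: [-0.354, 0.935, 0.0, -0.001]
force: [-0.8, 0.3, -0.4]
finger_gap: 0.997
gripper_force: 0.0
```

```bash
python3 - <<'E'
from station import readout,cams
import cv2,numpy as np
s=cams.snapshot("wrist");a=s["pixels"][:,:,::-1]
cv2.imwrite("pics/w3.png",cv2.resize(a[100:300,180:446],None,fx=3,fy=3,interpolation=cv2.INTER_CUBIC))
print(s["eye"].tolist(),s["rotation"].tolist());r=readout.sense();print(r['tcp_pos'],r['tool_rot'])
E
```

```text
[0.39290496965391075, 0.21562752737556118, 0.37463629866241555] [0.4068158840965463, 0.901282630549732, 0.1359559381622372, 0.060880532147204576]
[0.44907966 0.26564686 0.23984157] [-3.54358567e-01  9.35109371e-01  2.17329224e-04 -6.50132454e-04]
```

View pics/w3.png

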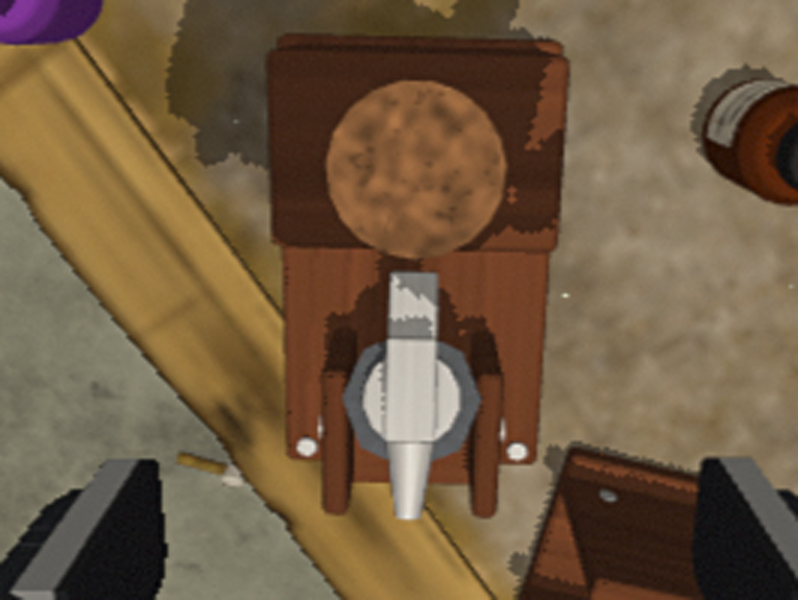

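The picture is clear. The pad's centre is at crop (416,169). The head block's top spans columns 385-438 and rows 338-442, the front flat horn ends at row 272, and the rear tip is at (408,518). The amber bottle stands upright on the bench at the right.

```bash
python3 - <<'E'
from h import *
wcam([0.39290496965391075, 0.21562752737556118, 0.37463629866241555],[0.4068158840965463, 0.901282630549732, 0.1359559381622372, 0.060880532147204576])
CR['wrist']=(3,180,100);W='wrist'
print('pad',ray(W,px(W,(416,169)),.083))
o=[((387,338),(-16,8,11)),((437,338),(-16,-8,11)),((385,442),(16,8,11)),((436,442),(16,-8,11)),((389,272),(-40,8,11)),((438,272),(-40,-8,11)),((412,399),(0,0,-29))]
def pt(v,p):
    Rm=R.from_euler('z',v[3])*R.from_euler('y',-np.radians(28)); return np.array(v[:3])+Rm.apply(np.array(p)/1000)
for fl in(1,-1):
    f=lambda v:np.concatenate([proj(W,pt(v,(p[0],-fl*p[1],p[2])))-px(W,u) for u,p in o])
    r=least_squares(f,[.485,.295,.105,.7225]);print(fl,r.x.round(4),np.degrees(r.x[3]),r.cost,r.fun.reshape(-1,2).round(1).tolist())
# fixed z solutions
E
```

```text
pad [0.43096521 0.24434277 0.083     ]
1 [0.4876 0.2921 0.0913 0.7074] 40.52917294576864 2.314243775846355 [[0.2, 1.0], [-0.1, 1.3], [0.1, -0.6], [-0.2, -0.4], [0.1, -0.9], [-0.2, -0.7], [0.1, 0.3]]
-1 [0.5101 0.3101 0.0166 0.7042] 40.350355480857786 733.5097300686034 [[14.8, 2.4], [-14.7, 2.2], [15.1, -6.3], [-15.0, -6.5], [14.4, 5.5], [-14.6, 5.3], [0.0, -2.4]]
```

```bash
python3 - <<'E'
from h import *
wcam([0.39290496965391075, 0.21562752737556118, 0.37463629866241555],[0.4068158840965463, 0.901282630549732, 0.1359559381622372, 0.060880532147204576])
CR['wrist']=(3,180,100);W='wrist';S='scene';D='side'
print('collar tri',tri(px(S,(183,226)),px(D,(160,210))))
def pt(v,p):
    Rm=R.from_euler('z',v[3])*R.from_euler('y',-np.radians(28)); return np.array(v[:3])+Rm.apply(np.array(p)/1000)
import cv2
for z,x,y in((.0913,.4876,.2921),(.098,.4845,.2895),(.105,.481,.287)):
    v=[x,y,z,.7154]
    for n in(S,D,W):
        s,a,b=CR[n];print(z,n,[((proj(n,pt(v,p))-[a,b])*s).round().astype(int).tolist() for p in((0,0,0),(-40,0,11),(40,0,0),(-16,8,11),(16,8,11),(0,0,-25),(0,0,-29),(0,0,-66))])
v=[.4855,.292,.0955,.7154]
for f,n in(('c1',S),('c2',D)):
    im=cv2.imread(f'pics/{f}.png');s,a,b=CR[n];P=lambda p:tuple(int(t) for t in (proj(n,pt(v,p))-[a,b])*s)
    for c in((-16,-8),(-16,8),(16,-8),(16,8)): cv2.line(im,P((*c,-11)),P((*c,11)),(0,255,0),1)
    for z in(-11,11): cv2.polylines(im,[np.array([P(q+(z,)) for q in((-40,-8),(-40,8),(16,8),(40,0),(16,-8))])],True,(0,255,255),1)
    for z,r in((-27,17),): cv2.polylines(im,[np.array([P((r*np.cos(t),r*np.sin(t),z)) for t in np.linspace(0,6.28,24)])],True,(255,0,255),1)
    im=im[100:300,60:260] if f=='c2' else im[120:320,90:290]
    cv2.imwrite(f'pics/o_{f}.png',cv2.resize(im,None,fx=1.9,fy=1.9))
cv2.imwrite('pics/ov.png',np.hstack([cv2.imread('pics/o_c1.png'),cv2.imread('pics/o_c2.png')]))
E
```

```text
collar tri (array([0.492, 0.3  , 0.08 ]), [0.0009, 0.0009])
0.0913 scene [[185, 200], [211, 169], [160, 216], [210, 181], [191, 192], [177, 240], [176, 246], [165, 304]]
0.0913 side [[165, 186], [215, 172], [118, 181], [200, 174], [163, 170], [151, 228], [149, 235], [129, 297]]
0.0913 wrist [[412, 393], [412, 269], [410, 516], [436, 341], [436, 440], [413, 399], [413, 400], [414, 407]]
0.098 scene [[188, 188], [214, 157], [162, 202], [213, 168], [194, 179], [180, 228], [179, 234], [167, 292]]
0.098 side [[170, 172], [220, 159], [123, 167], [204, 161], [169, 156], [156, 215], [154, 222], [134, 284]]
0.098 wrist [[412, 390], [412, 263], [410, 515], [437, 337], [436, 438], [412, 396], [413, 397], [414, 404]]
0.105 scene [[191, 174], [217, 144], [166, 189], [216, 155], [198, 165], [183, 215], [182, 221], [171, 279]]
0.105 side [[176, 159], [225, 146], [129, 153], [210, 147], [174, 142], [162, 201], [159, 208], [139, 271]]
0.105 wrist [[412, 386], [413, 256], [411, 515], [438, 331], [438, 436], [413, 393], [414, 394], [415, 401]]
```

View pics/ov.png

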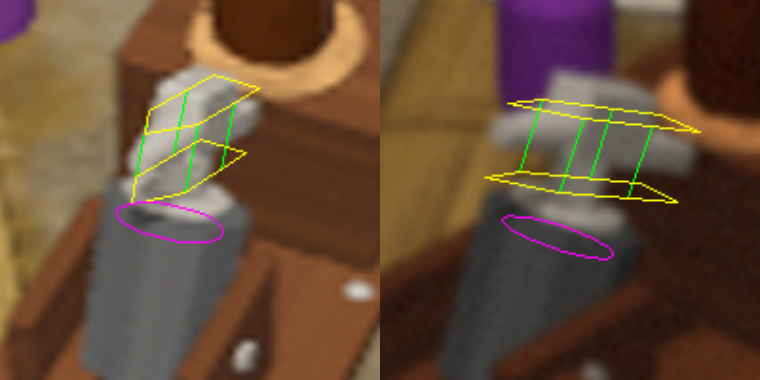

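Refining the height with the collar in all three views puts the head at about (0.482, 0.289, 0.102). That agrees with X≈-7, Y≈0 in the stand frame. Next I'll grip it.

Emit:
send_rows --commands "50 -1 -.1 0 0;50 -1 -.1 .5 0;50 0 0 1 0;50 0 0 1 0;50 0 0 1 0;50 0 0 1 0;50 0 0 1 0;50 0 0 1 0;50 0 0 .5 0;50 0 0 .3 0;50 0 0 0 0;50 0 0 0 0;50 0 0 0 0"

```text
t: 11.5
tcp_pos: [0.4837, 0.2891, 0.095]
tool_rot: [-0.354, 0.935, -0.0, 0.001]
force: [-0.4, -0.3, -0.2]
finger_gap: 0.586
gripper_force: 0.0
```

Emit:
send_rows --commands "10 0 0 0 0;10 0 0 0 0;10 0 0 0 0;10 0 0 0 0;10 0 0 0 0;10 0 0 0 0;10 0 0 0 0" --grip_force 50

```text
t: 12.08
tcp_pos: [0.4835, 0.2887, 0.0947]
tool_rot: [-0.354, 0.935, -0.0, 0.001]
force: [-1.5, -1.4, 5.7]
finger_gap: 0.177
gripper_force: 50.0
```

Emit:
send_rows --commands "10 0 0 0 .6;10 0 0 0 .6;10 0 0 0 .6;10 0 0 0 .6;10 0 0 0 .6;10 0 0 0 .6;10 0 0 0 .6;10 0 0 0 .6;10 0 0 0 0"

```text
t: 12.83
tcp_pos: [0.4827, 0.2902, 0.0951]
tool_rot: [-0.194, 0.981, 0.001, 0.001]
force: [-2.5, 2.2, 8.8]
finger_gap: 0.179
gripper_force: 91.3
```

```bash
python3 - <<'E'
from station import readout
r=readout.sense();print({k:np.round(r[k],3).tolist() for k in('t','tcp_pos','tool_rot','force','ft_torque','finger_gap','gripper_force')} if 0 else r)
E
```

```text
{'t': 12.8333, 'q': array([ 0.341731  ,  0.65103426,  1.70783867,  0.00308469,  0.78133973,
       -1.62182322]), 'qd': array([ 2.35112552e-03,  1.47011614e-05,  1.54903614e-04,  1.35701292e-03,
       -1.40284540e-03, -4.19768527e-02]), 'tau': array([ -3.24141048, -38.4563148 , -10.3195864 ,  -0.88586608,
        -0.36651235,   1.37417559]), 'tcp_pos': array([0.48273578, 0.29018023, 0.09505086]), 'tool_rot': array([-1.94045646e-01,  9.80991656e-01,  1.17539928e-03,  5.25289141e-04]), 'force': array([-2.49692581,  2.19616329,  8.78855201]), 'ft_torque': array([1.83836846, 0.80392357, 1.18718066]), 'gripper_force': 91.26861203927547, 'finger_gap': 0.178726587537499}
```

Emit:
send_rows --commands "10 0 0 0 0;10 0 0 0 0;10 0 0 0 0" --grip_force 25

```text
t: 13.08
tcp_pos: [0.4827, 0.2902, 0.095]
tool_rot: [-0.195, 0.981, 0.001, 0.001]
force: [-3.7, 2.4, 8.7]
finger_gap: 0.18
gripper_force: 91.0
```

```bash
cat > st.py <<'E'
from station import readout
import numpy as np
r=readout.sense()
for k in('t','q','tcp_pos','force','ft_torque','finger_gap','gripper_force'): print(k,np.round(r[k],3).tolist())
n=r['tool_rot'];print('yaw',2*np.degrees(np.arctan2(n[1],n[0]))-90)
E
python3 st.py; python3 - <<'E'
from station import cams
import cv2
s=cams.snapshot("scene");a=s["pixels"][:,:,::-1][150:300,260:420];s=cams.snapshot("wrist");b=s["pixels"][:,:,::-1][150:400,180:460]
import numpy as np
a=cv2.resize(a,(420,394),interpolation=cv2.INTER_CUBIC);b=cv2.resize(b,(380,394),interpolation=cv2.INTER_CUBIC)
cv2.imwrite("pics/tw.png",np.hstack([a,b]))
E
```

```text
t 13.083
q [0.342, 0.651, 1.708, 0.003, 0.781, -1.623]
tcp_pos [0.483, 0.29, 0.095]
force [-3.723, 2.381, 8.705]
ft_torque [1.79, 0.84, 1.137]
finger_gap 0.18
gripper_force 90.982
yaw 112.44597221391456
```

View pics/tw.png

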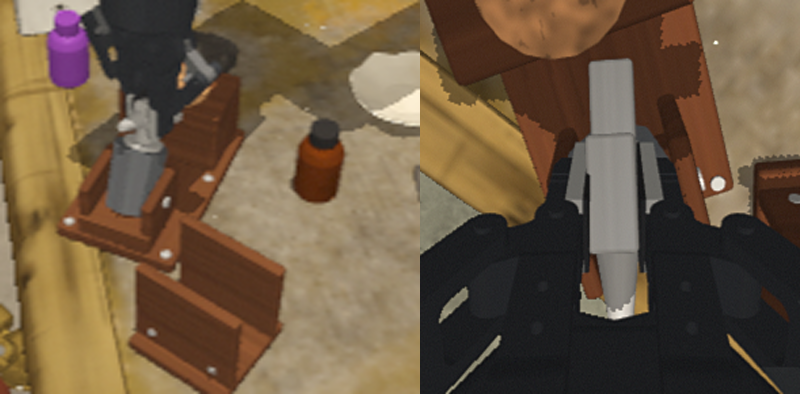

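The stake turned with the gripper: in the wrist view the head stays square to the pads while the stand has swung about 20°. The bottle stands clear on the bench. Because the axis leans, the rolled head strains the pads, so I'll continue with the jaws slightly open, like a loose spanner.

Emit:
send_rows --commands "20 0 0 0 0;20 0 0 0 0;20 0 0 0 0;20 0 0 0 .7;20 0 0 0 .7;20.5 0 0 0 .7;21 0 0 0 .7;21.5 0 0 0 .7;22 0 0 0 0;22 0 0 0 0"

```text
t: 14.02
tcp_pos: [0.4835, 0.2889, 0.094]
tool_rot: [-0.073, 0.997, 0.0, 0.0]
force: [0.1, 2.2, 2.0]
finger_gap: 0.255
gripper_force: 12.8
```

```bash
python3 st.py
```

```text
t 14.017
q [0.34, 0.653, 1.708, 0.001, 0.78, -1.377]
tcp_pos [0.483, 0.289, 0.094]
force [0.14, 2.173, 2.0]
ft_torque [0.603, 0.096, 0.403]
finger_gap 0.255
gripper_force 12.836
yaw 98.3374294984942
```

Emit:
send_rows --commands "22 0 0 0 .7;22 0 0 0 .7;22.5 0 0 0 .7;23 0 0 0 .7;23 0 0 0 .7;23 0 0 0 .7;23 0 0 0 .7;23 0 0 0 0;23 0 0 0 0"

```text
t: 14.77
tcp_pos: [0.4821, 0.2896, 0.0948]
tool_rot: [0.098, 0.995, 0.001, -0.001]
force: [-4.3, 3.0, 8.7]
finger_gap: 0.275
gripper_force: 38.6
```

```bash
python3 st.py; python3 - <<'E'
from station import cams
import cv2,numpy as np
s=cams.snapshot("wrist");p=s["pixels"];cv2.imwrite("pics/tw2.png",p[:,:,::-1])
hsv=cv2.cvtColor(p,cv2.COLOR_RGB2HSV)
m=((hsv[...,1]<40)&(hsv[...,2]>110)).astype(np.uint8);m[:,:260]=0;m[:,400:]=0;m[:150]=0
n,l,st,c=cv2.connectedComponentsWithStats(m)
for i in np.argsort(-st[1:,4])[:3]+1:
    pts=np.argwhere(l==i)[:,::-1].astype(np.float32);print(st[i],cv2.minAreaRect(pts))
print(s['eye'].tolist(),s['rotation'].tolist())
E
```

```text
t 14.767
q [0.341, 0.651, 1.709, 0.003, 0.782, -1.036]
tcp_pos [0.482, 0.29, 0.095]
force [-4.285, 3.007, 8.708]
ft_torque [1.523, 0.593, 0.763]
finger_gap 0.275
gripper_force 38.641
yaw 78.79018513705478
[ 278  240   69  112 4476] ((312.4230651855469, 295.8846130371094), (111.21661376953125, 67.647216796875), 88.31531524658203)
[ 299  188   70   98 2195] ((330.28582763671875, 238.07382202148438), (109.87898254394531, 47.095245361328125), 61.52579879760742)
[396 221   4   7  19] ((397.5, 224.0), (6.0, 3.0), 90.0)
[0.40816375108647057, 0.3042733808572883, 0.2296423852079007] [0.7644984203458457, 0.6271628516595027, 0.0948206144390539, 0.11496944752597346]
```

Emit:
send_rows --commands "12 0 0 0 0;12 0 0 0 0;12 0 0 0 0;12 .07 -.09 -.22 0;12 .07 -.09 -.22 0;12 .07 -.09 -.22 0;12 .07 -.09 -.22 0;12 0 0 0 0" --grip_force 50

```text
t: 15.48
tcp_pos: [0.478, 0.2886, 0.1128]
tool_rot: [0.1, 0.995, 0.006, 0.002]
force: [-1.7, 18.9, 3.5]
finger_gap: 0.218
gripper_force: 48.6
```

```bash
cat >>st.py <<'E'
from station import cams
import cv2
s=cams.snapshot("wrist");p=s["pixels"]
hsv=cv2.cvtColor(p,cv2.COLOR_RGB2HSV)
m=((hsv[...,1]<40)&(hsv[...,2]>110)).astype(np.uint8);m[:,:260]=0;m[:,400:]=0;m[:150]=0
n,l,q,c=cv2.connectedComponentsWithStats(m)
for i in np.argsort(-q[1:,4])[:3]+1:
    pts=np.argwhere(l==i)[:,::-1].astype(np.float32);print(q[i],cv2.minAreaRect(pts))
cv2.imwrite(f"pics/w_{r['t']:.2f}.png",p[:,:,::-1])
cv2.imwrite(f"pics/s_{r['t']:.2f}.png",cams.snapshot("scene")["pixels"][:,:,::-1])
E
python3 st.py
```

```text
t 15.483
q [0.338, 0.615, 1.718, 0.013, 0.799, -1.041]
tcp_pos [0.478, 0.289, 0.113]
force [-1.697, 18.873, 3.503]
ft_torque [4.001, 0.26, 0.432]
finger_gap 0.218
gripper_force 48.554
yaw 78.47268170308459
[ 301  241   40  112 3336] ((320.72918701171875, 296.3753662109375), (111.42535400390625, 37.95646286010742), 88.93909454345703)
[ 308  188   33   51 1609] ((324.0, 213.0), (50.0, 32.0), 90.0)
[342 234  21  52 473] ((353.7733154296875, 258.1747741699219), (51.97114181518555, 15.744950294494629), 78.92979431152344)
```

Emit:
send_rows --commands "12 .07 -.07 -.22 0;12 .07 -.07 -.22 0;12 .07 -.07 -.22 0;12 .07 -.07 -.22 0;12 0 0 0 0"

```text
t: 16.0
tcp_pos: [0.4706, 0.2828, 0.1304]
tool_rot: [0.1, 0.995, 0.005, 0.002]
force: [-2.4, 14.1, 5.9]
finger_gap: 0.205
gripper_force: 50.2
```

```bash
python3 st.py
```

```text
t 16.0
q [0.334, 0.578, 1.728, 0.01, 0.828, -1.044]
tcp_pos [0.471, 0.283, 0.13]
force [-2.41, 14.116, 5.887]
ft_torque [3.256, 0.295, 0.377]
finger_gap 0.205
gripper_force 50.157
yaw 78.54612778362997
[ 285  241   55  112 3686] ((312.1937255859375, 296.35809326171875), (112.40015411376953, 52.52592086791992), 87.45519256591797)
[ 307  188   34   50 1594] ((323.4360046386719, 212.56747436523438), (49.66701126098633, 32.14676284790039), 88.49256896972656)
[341 234  20  51 453] ((351.5792541503906, 258.0081481933594), (50.978458404541016, 14.17770004272461), 79.91940307617188)
```

Emit:
send_rows --commands "12 .07 -.08 -.22 0;12 .07 -.08 -.22 0;12 .07 -.08 -.22 0;12 .07 -.08 -.22 0;12 .07 -.08 -.22 0;12 0 0 0 0;12 0 0 -.3 0;12 0 0 -.6 0;12 0 0 -1 0;12 0 0 -1 0;12 0 0 -1 0;12 0 0 0 0;12 0 0 0 0;12 0 0 0 0"

```text
t: 17.27
tcp_pos: [0.4602, 0.2713, 0.2281]
tool_rot: [0.099, 0.995, -0.001, -0.001]
force: [0.1, -1.0, -3.7]
finger_gap: 0.179
gripper_force: 52.0
```

```bash
python3 st.py
```

```text
t 17.267
q [0.323, 0.421, 1.671, -0.0, 1.052, -1.049]
tcp_pos [0.46, 0.271, 0.228]
force [0.081, -0.98, -3.729]
ft_torque [0.016, 0.031, -0.008]
finger_gap 0.179
gripper_force 51.983
yaw 78.63518913266165
[ 306  241   34  112 3222] ((322.5, 296.5), (111.0, 33.0), 90.0)
[ 306  190   34   50 1508] ((322.5, 214.5), (33.0, 49.0), -0.0)
[289 276  11   9  43] ((295.7655029296875, 278.0137634277344), (12.789005279541016, 5.979275226593018), 41.633541107177734)
```

The stake is free and held: the force is about its weight, and the gap shows the pads flush again. Next I turn to the rack's heading and go above it.

Emit:
send_rows --commands "12 0 0 0 -1;12 0 0 0 -1;12 0 0 0 -1;12 0 0 0 -1;12 0 0 0 -1;12 0 0 0 -1;12 0 0 0 -1;12 0 0 0 -1;12 0 0 0 -1;12 0 0 0 -1;12 0 0 0 -.18;12 -.78 .95 0 0;12 -.78 .95 0 0;12 -.78 .95 0 0;12 -.78 .95 0 0;12 -.78 .95 0 0;12 -.78 .95 0 0;12 -.78 .95 0 0;12 0 0 0 0;12 0 0 0 0"

```text
t: 19.03
tcp_pos: [0.4904, 0.442, 0.2275]
tool_rot: [-0.254, 0.967, -0.001, -0.001]
force: [-0.1, 0.1, -2.2]
finger_gap: 0.174
gripper_force: 51.9
```

```bash
python3 st.py; python3 - <<'E'
from station import cams,readout
from h import *
import cv2
r=readout.sense();T=r['tcp_pos'];n=r['tool_rot'];yx=2*np.arctan2(n[1],n[0])
print('toolx',np.degrees(yx)); out=[]
for nm,box in(('scene',(270,130,400,320)),('side',(230,110,380,340))):
    p=cams.snapshot(nm)["pixels"][:,:,::-1].copy();x0,y0,x1,y1=box;s=600/(y1-y0)
    im=cv2.resize(p[y0:y1,x0:x1],None,fx=s,fy=s,interpolation=cv2.INTER_CUBIC)
    P=lambda w:tuple(int(t) for t in (proj(nm,w)-[x0,y0])*s)
    h=T+[0,0,.008]
    for a,col in((0,(0,255,0)),(20,(0,255,255))):
        a=np.radians(a);z=np.array([np.sin(a)*np.cos(yx),np.sin(a)*np.sin(yx),np.cos(a)])
        x=np.array([np.cos(a)*np.cos(yx),np.cos(a)*np.sin(yx),-np.sin(a)])
        cv2.line(im,P(h),P(h-.08*z),col,1);cv2.line(im,P(h-.04*x),P(h+.04*x),col,1)
    for q in[(29,-45,90),(29,45,90),(-29,45,90),(-29,-45,90)]: cv2.circle(im,P(place([.5072,.4495,.5107],q)),3,(255,0,255),-1)
    out.append(im)
o=np.hstack(out);print(o.shape);cv2.imwrite("pics/last.png",cv2.resize(o,(o.shape[1]*600//600,600))[:,:800])
E
```

```text
t 19.033
q [0.565, 0.589, 1.348, -0.0, 1.207, -1.52]
tcp_pos [0.49, 0.442, 0.227]
force [-0.061, 0.099, -2.164]
ft_torque [-0.0, 0.05, -0.031]
finger_gap 0.174
gripper_force 51.933
yaw 119.4289195828213
[ 306  241   41  112 3419] ((324.0970458984375, 295.8485107421875), (112.08606719970703, 38.34734344482422), 85.39990234375)
[ 307  190   32   48 1498] ((322.5, 213.5), (47.0, 31.0), 90.0)
[290 276  10   9  38] ((296.25, 278.25), (12.020814895629883, 5.656853675842285), 45.0)
toolx 209.34742633503618
(600, 802, 3)
```

View pics/last.png

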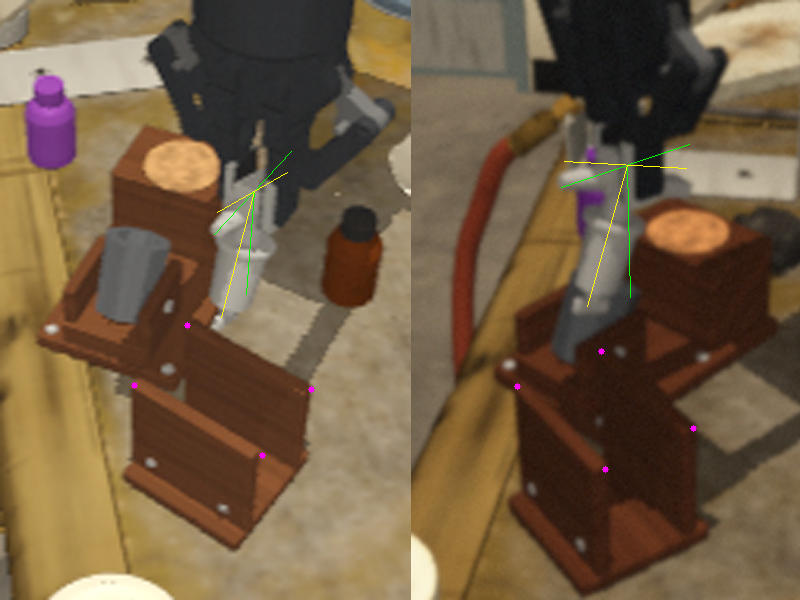

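Emit:
send_rows --commands "12 0 0 1 0;12 0 0 1 0;12 0 0 1 0;12 0 0 1 0;12 0 0 .8 0;12 0 0 0 0;12 0 0 0 0" --grip_force 25

```text
t: 19.82
tcp_pos: [0.4906, 0.4401, 0.1324]
tool_rot: [-0.253, 0.967, -0.0, -0.001]
force: [1.3, 0.5, -1.8]
finger_gap: 0.177
gripper_force: 51.8
```

Emit:
send_rows --commands "12 -.25 0 0 0;12 -.25 0 0 0;12 -.25 0 0 0;12 -.25 0 0 0;12 -.25 0 0 0;12 0 0 0 0"

```text
t: 20.32
tcp_pos: [0.5111, 0.4528, 0.1343]
tool_rot: [-0.254, 0.967, -0.001, -0.003]
force: [-4.4, -3.0, -0.4]
finger_gap: 0.177
gripper_force: 52.3
```

Emit:
send_rows --commands "12 -.25 0 0 0;12 -.2 0 0 0;12 0 0 0 0;12 .3 0 0 0;12 .2 0 0 0;12 0 0 0 0;12 0 0 0 0"

```text
t: 20.9
tcp_pos: [0.5128, 0.4535, 0.1342]
tool_rot: [-0.254, 0.967, 0.0, 0.001]
force: [0.2, 0.2, -2.5]
finger_gap: 0.177
gripper_force: 52.2
```

```bash
python3 st.py; ls -t pics | head -3; python3 - <<'E'
import cv2,glob
f=sorted(glob.glob('pics/w_*.png'))
for n in f[-3:]:
    p=cv2.imread(n);g=cv2.cvtColor(p,cv2.COLOR_BGR2GRAY);print(n,g[170:360:5,322].tolist())
E
```

```text
t 20.9
q [0.561, 0.724, 1.36, -0.0, 1.054, -1.522]
tcp_pos [0.513, 0.454, 0.134]
force [0.197, 0.2, -2.513]
ft_torque [-0.004, 0.002, 0.033]
finger_gap 0.177
gripper_force 52.185
yaw 119.37497671521535
[ 305  241   36   91 2636] ((322.5, 286.0), (90.0, 35.0), 90.0)
[ 293  180   60   64 2102] ((322.5, 211.5), (63.0, 59.0), 90.0)
[289 276  11   9  43] ((295.7655029296875, 278.0137634277344), (12.789005279541016, 5.979275226593018), 41.633541107177734)
s_20.90.png
w_20.90.png
last.png
pics/w_17.27.png [47, 48, 43, 79, 127, 146, 146, 145, 146, 147, 148, 146, 147, 148, 87, 151, 152, 151, 151, 151, 148, 149, 148, 147, 147, 146, 145, 143, 141, 129, 132, 130, 131, 130, 130, 216, 218, 25]
pics/w_19.03.png [34, 49, 47, 82, 121, 140, 140, 140, 139, 140, 140, 142, 142, 142, 85, 145, 145, 146, 145, 144, 144, 144, 142, 141, 141, 139, 140, 138, 135, 124, 125, 124, 130, 206, 206, 205, 209, 23]
pics/w_20.90.png [50, 49, 111, 135, 135, 134, 133, 134, 133, 132, 132, 132, 133, 98, 96, 137, 137, 137, 136, 137, 138, 137, 137, 139, 136, 137, 135, 132, 126, 121, 207, 205, 214, 60, 112, 126, 127, 27]
```

```bash
python3 - <<'E'
from h import *
# camera relative to tool from w3
eye=np.array([0.39290496965391075, 0.21562752737556118, 0.37463629866241555]);q=[0.4068158840965463,0.901282630549732,0.1359559381622372,0.060880532147204576]
T=np.array([0.44907966,0.26564686,0.23984157]);Rt=R.from_quat([-.35435857,.93510937,.00021733,-.00065])
e=Rt.inv().apply(eye-T);Rc=Rt.inv()*R.from_quat(q)
def pr(p):
    c=Rc.inv().apply(p-e);return 304.764*c[1]/c[2]+198.491
def row(a,ox,oz,p):
    a=np.radians(a);z=np.array([np.sin(a),0,-np.cos(a)]);x=np.array([-np.cos(a),0,-np.sin(a)])  # stake x = -tool x side, rear horn up
    return pr(np.array([ox,0,oz])+(p[0]*x+p[1]*z)/1000)
P=[(-40,11),(-16,11),(16,11),(40,3)]
for a,oz in((19,-.007),(10,-.007),(5,-.007),(0,-.007),(-5,-.007)): print(a,[round(row(a,0,oz,p)) for p in P])
for nm,ob in(('17.27',(186,240,314,352)),('20.9',(180,237,311,331))):
    f=lambda v:[row(*v,p)-o for p,o in zip(P,ob)]
    r=least_squares(lambda v:f([v[0],v[1]/1000,v[2]/1000]),[15,0,-7]);print(nm,r.x.round(1),r.fun.round(1))
E
```

```text
19 [185, 239, 313, 360]
10 [189, 244, 314, 353]
5 [192, 247, 315, 349]
0 [197, 251, 315, 344]
-5 [202, 255, 314, 339]
17.27 [10.4  1.7 -8.1] [-0.7  1.5 -1.3  0.5]
20.9 [ -8.9  14.7 -21.9] [-1.5  3.8 -3.8  1.6]
```

Emit:
send_rows --commands "12 .3 0 0 0;12 0 0 .5 0;12 0 0 .5 0;12 0 0 .4 0;12 0 0 0 0;12 0 0 0 0"

```text
t: 21.5
tcp_pos: [0.506, 0.4497, 0.1035]
tool_rot: [-0.254, 0.967, -0.0, -0.001]
force: [0.0, -0.5, -2.1]
finger_gap: 0.18
gripper_force: 52.1
```

Emit:
send_rows --commands "12 0 0 .2 0;12 0 0 .2 0;12 0 0 0 0"

```text
t: 21.75
tcp_pos: [0.5064, 0.4499, 0.0964]
tool_rot: [-0.254, 0.967, -0.0, -0.0]
force: [-0.6, 0.1, -2.4]
finger_gap: 0.174
gripper_force: 52.2
```

Emit:
send_rows --commands "12 0 0 .1 0;12 0 0 .1 0;12 0 0 0 0"

```text
t: 22.0
tcp_pos: [0.5069, 0.4503, 0.0953]
tool_rot: [-0.254, 0.967, 0.0, 0.0]
force: [-1.9, -1.2, 6.5]
finger_gap: 0.177
gripper_force: 53.6
```

Emit:
send_rows --commands "12 0 0 .1 0;12 0 0 .1 0;12 0 0 0 0"

```text
t: 22.25
tcp_pos: [0.5074, 0.4506, 0.0944]
tool_rot: [-0.254, 0.967, 0.0, 0.001]
force: [-5.0, -3.6, 19.6]
finger_gap: 0.179
gripper_force: 55.6
```

Emit:
send_rows --commands "12 0 0 -.1 0;14 0 0 0 0;17 0 0 0 0;18 0 0 0 0;20 0 0 0 0;24 0 0 0 0;30 0 0 0 0;30 0 0 0 0;30 0 0 0 0"

```text
t: 23.0
tcp_pos: [0.5066, 0.4501, 0.0908]
tool_rot: [-0.254, 0.967, -0.0, -0.0]
force: [0.0, 0.4, 0.3]
finger_gap: 0.349
gripper_force: 0.0
```

```bash
python3 st.py; python3 - <<'E'
import cv2,glob
n=sorted(glob.glob('pics/w_2*.png'))[-1]
p=cv2.imread(n);g=cv2.cvtColor(p,cv2.COLOR_BGR2GRAY);print(n,g[170:360:5,322].tolist())
E
```

```text
t 23.0
q [0.562, 0.773, 1.4, 0.0, 0.969, -1.522]
tcp_pos [0.507, 0.45, 0.091]
force [0.048, 0.45, 0.272]
ft_torque [0.005, -0.038, 0.012]
finger_gap 0.349
gripper_force 0.0
yaw 119.3821261081959
[ 293  184   61  152 5327] ((323.0, 259.5), (151.0, 60.0), 90.0)
[269 276  12  10  57] ((276.2500305175781, 279.2500305175781), (13.435027122497559, 7.071067810058594), 45.0)
[365 276  12  10  56] ((370.51220703125, 280.6097717285156), (8.171934127807617, 11.926607131958008), 83.6598129272461)
pics/w_23.00.png [37, 37, 70, 135, 138, 137, 138, 136, 135, 137, 137, 136, 135, 137, 102, 103, 139, 141, 140, 142, 141, 141, 141, 141, 140, 142, 139, 139, 139, 128, 127, 212, 211, 210, 121, 118, 60, 29]
```

Emit:
send_rows --commands "30 0 0 -.3 0;32 0 0 -.5 0;32 0 0 -1 0;32 0 0 -1 0;32 0 0 -1 0;32 0 0 -1 0;85 0 0 -1 0;85 0 0 -1 0;85 0 0 -1 0;85 0 0 0 0;85 0 0 0 0;85 0 0 0 0"

```text
t: 24.1
tcp_pos: [0.5062, 0.4498, 0.2469]
tool_rot: [-0.254, 0.967, -0.0, -0.0]
force: [0.1, 0.5, -0.0]
finger_gap: 0.992
gripper_force: 0.0
```

```bash
python3 - <<'E'
from station import cams,readout
from h import *
import cv2
r=readout.sense();print(r['t'],r['tcp_pos'])
s=cams.snapshot("wrist");p=s['pixels'];wcam(s['eye'],s['rotation']);W='wrist';CR[W]=(1,0,0)
hsv=cv2.cvtColor(p,cv2.COLOR_RGB2HSV);g=cv2.cvtColor(p,cv2.COLOR_RGB2GRAY)
rk=[.5072,.4495,.5107]
for nm,q in(('head',(0,0,101)),('front',(-40,0,112)),('rear',(40,0,108)),('b1',(-16,0,112)),('b2',(16,0,112))): print(nm,proj(W,place(rk,q)).round(1))
u=proj(W,place(rk,(0,0,112)));x0,y0=int(u[0])-60,int(u[1])-70
m=((hsv[...,1]<45)&(hsv[...,2]>105)).astype(np.uint8)
mm=np.zeros_like(m);mm[y0:y0+140,x0:x0+120]=m[y0:y0+140,x0:x0+120]
n,l,st,c=cv2.connectedComponentsWithStats(mm)
for i in np.argsort(-st[1:,4])[:3]+1: print(st[i].tolist(),cv2.minAreaRect(np.argwhere(l==i)[:,::-1].astype(np.float32)))
sm=cv2.resize(mm[y0:y0+140,x0:x0+120],(40,46),interpolation=cv2.INTER_AREA);print(x0,y0);print('\n'.join(''.join('#' if v else '.' for v in row) for row in sm))
E
```

```text
24.1 [0.50619143 0.4497928  0.24686038]
head [322.  187.9]
front [321.9 147.3]
rear [321.9 229.6]
b1 [321.9 174. ]
b2 [321.9 207.5]
[307, 143, 33, 80, 1435] ((323.5536193847656, 181.58291625976562), (78.99269104003906, 31.765743255615234), 75.52970886230469)
[261, 240, 24, 21, 50] ((272.0000305175781, 250.50003051757812), (30.40559196472168, 3.535533905029297), 45.0)
[261, 129, 3, 7, 18] ((262.0, 132.0), (6.0, 2.0), 90.0)
261 121
........................................
........................................
........................................
#.......................................
#.......................................
........................................
........................................
..................#####.................
..................#####.................
..................#####.................
..................#####.................
..................#####.................
..................#####.................
..................#####.................
..................#####.................
.................#.....##...............
..........
[... 519 characters left out ...]
...
...................####.................
...................####.................
...................###..................
...................###..................
....................#...................
........................................
........................................
........................................
........................................
........................................
........................................
........................................
........................................
...#....................................
........................................
......#.................................
.......#................................
```

Emit:
send_rows --commands "85 .98 -.06 0 0;85 .98 -.06 0 0;85 .98 -.06 0 0;85 .98 -.06 0 0;85 .98 -.06 0 0;85 .98 -.06 0 0;85 .98 -.06 0 0;85 .98 -.06 0 0;85 .98 -.06 0 0;85 .98 -.06 0 0;85 0 0 .5 0;85 0 0 .5 0;85 0 0 0 0;85 0 0 0 0"

```text
t: 25.32
tcp_pos: [0.341, 0.343, 0.226]
tool_rot: [-0.254, 0.967, -0.0, -0.002]
force: [-0.9, -0.2, 0.4]
finger_gap: 0.993
gripper_force: 0.0
```

```bash
python3 - <<'E'
from station import cams,readout
from h import *
import cv2
r=readout.sense();print(r['t'],r['tcp_pos'])
s=cams.snapshot("wrist");p=s['pixels'];wcam(s['eye'],s['rotation']);W='wrist';CR[W]=(1,0,0)
b=[.3405,.3441]
print('cap',proj(W,(*b,.076)),'base',proj(W,(*b,0)))
hsv=cv2.cvtColor(p,cv2.COLOR_RGB2HSV);g=hsv[...,2]
u=proj(W,(*b,.076)).astype(int)
m=(g<50).astype(np.uint8);x0,y0=u-45;mm=np.zeros_like(m);mm[y0:y0+90,x0:x0+90]=m[y0:y0+90,x0:x0+90]
n,l,st,c=cv2.connectedComponentsWithStats(mm)
for i in np.argsort(-st[1:,4])[:3]+1: print(st[i].tolist(),c[i])
for nm in('scene','side'):
    p=cams.snapshot(nm)["pixels"];hsv=cv2.cvtColor(p,cv2.COLOR_RGB2HSV);m=((hsv[...,1]<50)&(hsv[...,2]>110)).astype(np.uint8)
    rk=[.5037,.4476,.5107]
    for q in((-40,0,101),(40,0,101),(0,0,21),(0,0,112)): print(nm,q,proj(nm,place(rk,q)).round())
    u=proj(nm,place(rk,(0,0,101))).astype(int);print(u);print('\n'.join(''.join('#' if v else '.' for v in row) for row in m[u[1]-16:u[1]+22,u[0]-25:u[0]+25]))
E
```

```text
25.3167 [0.3410214  0.34301614 0.22602218]
cap [324.02690132 186.46909165] base [323.79485457 170.39324132]
[311, 170, 27, 28, 595] [323.8907563  183.94957983]
[310, 156, 33, 20, 103] [330.17475728 162.5631068 ]
[306, 181, 1, 2, 2] [306.  181.5]
scene (-40, 0, 101) [353. 235.]
scene (40, 0, 101) [330. 262.]
scene (0, 0, 21) [340. 273.]
scene (0, 0, 112) [342. 244.]
[342 247]
..................................................
..................................................
..................................................
..................................................
.................................##...............
................................#####.............
...............................########...........
..............................##########..........
..........................##############..........
..........................##############..........
........................###############...........
........................##############............
.......................###############............
......................###############.............
......#.
[... 2581 characters left out ...]
###############.#....................
........####################......................
.......###################...#....................
.....#########################....................
....###############....###.###....................
...#############........######....................
...##########............#####.....###............
...########.............######..######............
....####.................#####.#######............
.........................#############............
........................##############............
.......................##############.............
....................#################.............
....................################..............
```

Emit:
send_rows --commands "85 0 0 1 0;85 0 0 1 0;85 0 0 1 0;85 0 0 1 0;85 0 0 1 0;85 0 0 1 0;85 0 0 1 0;85 0 0 1 0;85 0 0 1 0;85 0 0 .7 0;85 0 0 0 0;85 0 0 0 0;30 0 0 0 0;30 0 0 0 0;30 0 0 0 0;30 0 0 0 0;30 0 0 0 0;30 0 0 0 0;30 0 0 0 0;30 0 0 0 0" --grip_force 30

```text
t: 27.13
tcp_pos: [0.3423, 0.3439, 0.0342]
tool_rot: [-0.254, 0.967, 0.0, 0.001]
force: [-0.5, -0.2, 6.7]
finger_gap: 0.48
gripper_force: 29.9
```

Emit:
send_rows --commands "30 0 0 -.5 0;30 0 0 -.5 0;30 0 0 -1 0;30 0 0 -1 0;30 0 0 -1 0;30 0 0 -1 0;30 0 0 -1 0;30 -.22 -.93 0 0;30 -.22 -.93 0 0;30 -.22 -.93 0 0;30 -.22 -.93 0 0;30 -.22 -.93 0 0;30 -.22 -.93 0 0;30 -.22 -.93 0 0;30 0 0 0 0;30 0 0 0 0;30 0 0 1 0;30 0 0 .4 0;30 0 0 0 0;30 0 0 0 0"

```text
t: 28.8
tcp_pos: [0.4313, 0.2455, 0.1249]
tool_rot: [-0.254, 0.967, 0.0, -0.001]
force: [-0.3, 1.5, -0.3]
finger_gap: 0.485
gripper_force: 30.7
```

Next I lower the last 8 mm onto the pad in small steps.

Emit:
send_rows --commands "30 -.05 0 .2 0;30 0 0 .1 0;30 0 0 .05 0;30 0 0 0 0;30 0 0 0 0"

```text
t: 29.22
tcp_pos: [0.4334, 0.2457, 0.1182]
tool_rot: [-0.254, 0.967, 0.0, 0.0]
force: [0.2, 0.5, -1.0]
finger_gap: 0.484
gripper_force: 30.7
```

Emit:
send_rows --commands "30 0 0 .05 0;30 0 0 .05 0;30 0 0 0 0;30 0 0 0 0"

```text
t: 29.55
tcp_pos: [0.4336, 0.2457, 0.1172]
tool_rot: [-0.254, 0.967, 0.0, 0.0]
force: [-0.9, -1.1, 7.2]
finger_gap: 0.487
gripper_force: 31.4
```

Contact at 7 N, as expected. I release and rise.

Emit:
send_rows --commands "50 0 0 0 0;60 0 0 0 0;85 0 0 0 0;85 0 0 0 0;85 0 0 0 0;85 0 0 0 0;85 0 0 -.5 0;85 0 0 -.5 0;85 0 0 -1 0;85 0 0 -1 0;85 0 0 -1 0;85 0 0 -1 0;85 0 0 -1 0;85 0 0 -1 0;85 0 0 0 0;85 0 0 0 0;85 0 0 0 0;85 0 0 0 0"

```text
t: 31.05
tcp_pos: [0.4325, 0.2454, 0.2553]
tool_rot: [-0.254, 0.967, -0.0, -0.001]
force: [-0.5, -0.2, -0.0]
finger_gap: 0.996
gripper_force: 0.0
```

```bash
python3 - <<'E'
from station import cams,readout
from h import *
import cv2
r=readout.sense();print(r['t'],r['tcp_pos'])
s=cams.snapshot("wrist");p=s['pixels'];wcam(s['eye'],s['rotation']);W='wrist';CR[W]=(1,0,0)
b=[.431,.2445]
u=proj(W,(*b,.159)).astype(int);print('cap',u)
g=cv2.cvtColor(p,cv2.COLOR_RGB2HSV)[...,2]
m=(g<50).astype(np.uint8);x0,y0=u-45;mm=np.zeros_like(m);mm[y0:y0+90,x0:x0+90]=m[y0:y0+90,x0:x0+90]
n,l,st,c=cv2.connectedComponentsWithStats(mm)
for i in np.argsort(-st[1:,4])[:3]+1: print(st[i].tolist(),c[i],ray(W,c[i],.159))
for nm in('scene','side'):
    h=cv2.cvtColor(cams.snapshot(nm)["pixels"],cv2.COLOR_RGB2HSV);h0=cv2.cvtColor(cv2.cvtColor(cv2.imread(f'pics/{nm}0.png'),cv2.COLOR_BGR2RGB),cv2.COLOR_RGB2HSV)
    v=proj(nm,(*b,.12)).astype(int)
    for q in(h0,h):
        k=((q[...,0]<12)&(q[...,1]>180)&(q[...,2]<140))[v[1]-30:v[1]+30,v[0]-20:v[0]+20];
        yy,xx=np.nonzero(k[:38]);print(nm,len(xx),xx.mean(),yy.mean(),np.percentile(xx,[2,98]),np.percentile(yy,[2,98]))
E
```

```text
31.05 [0.43250203 0.24539592 0.25532927]
cap [322 201]
[302, 183, 41, 34, 921] [322.48859935 199.7383279 ] [0.42990909 0.24374681 0.159     ]
[303, 163, 43, 35, 234] [329.75641026 174.9017094 ] [0.40956701 0.23878814 0.159     ]
[352, 220, 10, 20, 109] [355.86238532 228.19266055] [0.43780185 0.2794868  0.159     ]
scene 185 19.545945945945945 30.794594594594596 [11. 28.] [23.68 37.  ]
scene 176 20.28409090909091 31.198863636363637 [12.  28.5] [24.5 37. ]
side 343 19.52186588921283 28.79008746355685 [10. 29.] [20. 37.]
side 316 19.50632911392405 29.60126582278481 [10. 29.] [22. 37.]
```

The bottle is back within about 1–2 mm of where it started, upright. The stake was checked hanging on the rack. The gripper is clear of everything, so I'm handing in.

```bash
python3 -c "
from station import sign_off
print(sign_off())"
```

```text
the job is handed in; nothing more can be done
None
```

I handed the job in at about 31 s: by my camera checks the stake hangs by its horns across the rack, and the amber bottle stands upright about 1–2 mm from the middle of its cork pad. The sign-off gave no verdict.

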